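Close the packed blue tote for dispatch

ROBOT

A 6-joint arm with a two-finger parallel gripper is mounted at the origin on the work surface. World frame = base frame: x ahead of the robot, y to its left, z up, the work surface at z = 0. Lengths are in mm, angles in rad, forces in N, time in s.
With the tool pointing down it reaches from about 400 to 925 mm from the base axis. Payload 12.5 kg.
Tool frame: the origin (TCP) lies midway between the tips of the shut fingers; the grasp point (between the pads) lies 19 mm behind it; z points along the fingers, y is the line along which they close (so a half turn about z gives the same grasp; the last joint's range is limited). The gripper opens to 95 mm and grips with 3 to 60 N. Pads are 20 mm wide; open, the fingers measure 119 mm over their backs; the gripper's body (75 mm by 180 mm) begins 59 mm behind the grasp point.
Start: joints at [1.007, 0.491, 1.559, -0, 1.092, -0.106], TCP at [276.222, 560.668, 214.661] pointing down, gripper open.
Joint ranges: [-3.1, 3.1], [-0.84, 2.19], [0.05, 2.79], [-1.13, 4.28], [0.06, 2.93], [-2.69, 2.69]. Speed limits (rad/s): [2.22, 2.22, 2.79, 3.14, 3.14, 3.14].

INTERFACE

Orientations are given as [roll, pitch, yaw] about the fixed x, y, z axes, in that order (R = Rz(yaw) Ry(pitch) Rx(roll)).
In Python, from cell import env gives the robot as it stands.
- The arm moves only by the tool carry_out, never from a script. Its argument "series" is a list of rows, each a list of 4 numbers: the shift along the world's x, y, z normalised to -1 to 1, where 1 is 5 cm, then the turn about the world's z normalised to -1 to 1, where 1 is 6 degrees. In form: [[x, y, z, turn], ...]. A call has exactly 5 rows; each row shifts and turns the commanded pose from where the row before left it; what a row does not reach is not made up. A row lasts 1/10 s, in which the tool goes at most 50 mm and 8.59 degrees, less where a joint would pass 70% of its speed; a pose out of reach is approached as far as the arm can. A call with a number of a shift or a turn outside -1 to 1 is refused whole. A call with a gripper value outside its range is refused whole. "fingers" is the closure, from -1 (fully open) to 1 (shut), set as the call begins (left out, the last holds). The fingers move at their own pace and stop on an object; the grip force is fixed at half the most. Time passes only in rows, so rows that do not move let the fingers close, or fill a call up. It gives the time, the measured TCP pose, the force, the opening and the grip force at its end, in the units of the state.
- env.state(): the state, without advancing time (a new reading comes with each control period).
- env.read_camera(name): name is "scene" or "top" or "wrist"; returns the picture (384x512x3 uint8, red, green, blue); there is no depth.
- env.calibration(name): a dict with "K" (3x3 intrinsics, pixels), "pose" (4x4, takes a point from camera to world coordinates). Camera axes: x right, y down, z forward; pixel columns grow to the right and rows downward; lengths in mm; the calibration is good to about 2 mm. A picture is of the moment at which its call begins: read the wrist's pose just before it. calibration takes no time and is no camera call; for the wrist camera it gives the pose at the moment of the call.
- env.job_done(): hands the job in; it is judged then, once.
Trained networks look in the newest picture that a camera, given by its name, has taken for a name from the list of things; names that differ only in an ending like _2 or _b are one class to them, and where a whole thing is asked for, a point or a joint stands for the part that bears it (a point fixed in the world has none). Each returns a list of dicts, best first, with "conf" (0 to 1); they miss things now and then, are a little off and sometimes report something else, mostly with a low value. They report only what shows in the picture. A call takes as long as a camera call. They do not tell look-alikes from the thing itself.
- env.look_for(camera, label): "position" ([row, column] as shares, 0 to 1, of the picture: columns of its width, rows of its height, amid what is visible of it).
The state is a dict: "t": time; "joints": joint angles; "qvel": joint speeds; "tau": joint torques, N m; "eef_pos": TCP position; "tcp_rot": TCP orientation; "ft_force": force on the tool from outside, world axes, zero at the start; "moment": the same for the moment, N m; "opening": opening from 0.0 (shut) to 1.0 (fully open); "grip_force": force on a finger pad.
Only numpy, scipy, OpenCV 4.12 (cv2) and the standard library are available. Lean on these libraries where they do the work, as an engineer would, in place of code of your own. Each camera call takes 0.05 s, during which the arm holds its last target. There are 200 camera calls.

TASK

Close the packed blue tote for dispatch: put its matching blue lid on so that it sits fully down all round, then swing the tote's wire bail over it from the back to the front until its black bar is fully down in the lid's white front clips. Leave the yellow lid and the other things on the bench where they are.

Things in the scene. Friction and masses are not known exactly. Their poses are not given: they have to be found in the camera images.
- tote: Open blue plastic tote, fixed to the bench, 170 (x) x 130 (y) x 80 mm high, walls 5 mm, with a few goods inside that stay below the lid. Origin: centre of its underside; its front is the -x side, facing the robot; z up.
- lid_seat (a point): Point of the blue tote, 72 mm above the centre of its underside, with the tote's axes: where the origin of a fully seated lid lies (plate resting on the rim, plug 8 mm down inside with 3 mm play all round).
- tote_bail (a joint): Angle of the blue tote's U-shaped wire bail, rad: 0 = closed, its cross bar down in the front saddle clips of the seated lid (the end stop); grows as it swings up and over towards the back; 2.5 = fully open. The hinge is stiff: the bail stays where it is left.
- bail_bar (a point): Middle of the bail's cross bar, a black round grip 14 mm thick, 120 mm long, parallel to the tote's y, 123 mm from the hinge line. Closed, it lies in the tote's frame at x = -70, y = 0, z = 93.5 mm, its underside just over the lid's plate. The two side wires (8 mm thick) run 78 mm either side of the tote's middle, outside the lid.
- bail_hinge (a point): Middle of the bail's hinge line, fixed in the blue tote: x = +50, y = 0, z = 65 mm in its frame; the hinge line is parallel to the tote's y.
- lid_blue: The loose blue lid of the blue tote, about 0.2 kg. A 170 x 130 x 6 mm plate over a 154 x 114 x 8 mm plug that drops into the tote. Origin: centre of the plug's underside (plate top 14 mm up); x along its length. Two pairs of white clips, 8 mm high, near each short end (x = -70 and +70 mm, y = -40 and +40 mm) take the bail's bar; goes on either way round.
- lid_handle (a point): Middle of the blue lid's white bar handle, 45 mm above the lid's origin, with the lid's axes. The bar is 70 mm long along x, 16 mm wide and 14 mm high, with a 24 mm high gap beneath it between two end posts.
- lid_yellow: The yellow lid, of the same shape and size as the blue one; it belongs to the yellow tote at the back. To be left alone. Origin as for the blue lid.
- tape_roll: Bystander: roll of white parcel tape lying flat, 100 mm across, 48 mm high. Origin: centre of its underside.
- medicine_box: Bystander: upright pale blue product box, 45 x 45 x 90 mm. Origin: centre of its underside.
- tape_gun: Bystander: red tape dispenser with a wooden handle, about 200 mm long, 80 mm high. Origin: underside, near its middle.
- label_scraper: Bystander: flat scraper, 170 mm long, lying on the bench. Origin: underside, near its middle.
- parcel_small: Bystander: small brown parcel, 110 x 80 x 50 mm. Origin: centre of its underside.
Mind the look-alikes: they are no part of the job. Leave any pink or turquoise look-alike of the tote alone.

How it is judged (in metres and radians):
On the way, in this order (a step that is already met when the one before it is completed fails the run):
1. the blue lid is seated on the blue tote with the bail still open (horizontal distance between lid_blue and lid_seat below 0.007 m and z of lid_blue in the frame of lid_seat between -0.003 and 0.003 m and angle between lid_blue's own z axis and vertical below 0.05 rad and angle between the x axis of lid_blue and the x axis of lid_seat, either way round below 0.09 rad and value of joint tote_bail above 1 rad), for 0.2 s.
2. the bail is closed over the seated lid (horizontal distance between lid_blue and lid_seat below 0.007 m and z of lid_blue in the frame of lid_seat between -0.003 and 0.003 m and angle between lid_blue's own z axis and vertical below 0.05 rad and angle between the x axis of lid_blue and the x axis of lid_seat, either way round below 0.09 rad and value of joint tote_bail below 0.05 rad), for 0.2 s.
At the end, for the whole second after the job is handed in: Blue lid seated on the blue tote, either way round (within 7 mm across, 3 mm in height, 0.05 rad of level, 0.09 rad of square); bail closed over it (joint below 0.05 rad); all at rest; yellow lid and other loose things within 30 mm of where they began (all of step 2 and linear speed of lid_blue below 0.02 m/s and velocity of joint tote_bail below 0.1 rad/s and distance of each of lid_yellow, tape_roll, medicine_box, tape_gun, label_scraper, parcel_small from where it was at the start of the episode below 0.03 m); the robot touches nothing.
It fails at once if the yellow lid or another loose thing on the bench is moved by more than 30 mm (distance of any of lid_yellow, tape_roll, medicine_box, tape_gun, label_scraper, parcel_small from where it was at the start of the episode above 0.03 m).
It also fails if it takes over 72 s, if anything falls off the work surface, if the arm or the gripper's body presses on something with over 40 N, if the wrist force passes 120 N, or if a joint passes its speed limit or range.

## Working session

There is one attempt and no reset: what is moved stays moved. The work goes in short steps, Python scripts to look and compute and a tool call to move; the robot and the scene stay as the last step left them, time stands still between calls to the robot, and variables do not carry over. Pictures are saved under pics/ and viewed, at most 13 in all, crops included, and the job is handed in when it is done.

Besides the shell and the picture viewer there is one more tool, called after "Emit:" as name(argument=value, ...), one argument or row to a line, values as JSON. carry_out: Moves the arm, as the interface text tells. Its arguments: {"type":"object","properties":{"series":{"type":"array","items":{"type":"array","items":{"type":"number","minimum":-1,"maximum":1}}},"fingers":{"type":"number"}},"required":["series"]}

```bash
mkdir -p pics; ls; cat > h.py <<'E'
from cell import env
import numpy as np, cv2
def ray(cam,px,cal=None):
    c=cal or env.calibration(cam);K=np.array(c["K"]);T=np.array(c["pose"])
    d=T[:3,:3]@np.linalg.solve(K,[px[0],px[1],1.]);return T[:3,3],d/np.linalg.norm(d)
def atz(cam,px,z,cal=None):
    o,d=ray(cam,px,cal);return o+d*(z-o[2])/d[2]
def proj(cam,P,cal=None):
    c=cal or env.calibration(cam);T=np.linalg.inv(np.array(c["pose"]));p=np.array(c["K"])@(T[:3,:3]@np.array(P,float)+T[:3,3]);return p[:2]/p[2]
def tri(rays):
    A=sum(np.eye(3)-np.outer(d,d) for o,d in rays);b=sum((np.eye(3)-np.outer(d,d))@o for o,d in rays);return np.linalg.solve(A,b)
def snap(cam,name):
    im=env.read_camera(cam);cv2.imwrite(f"pics/{name}.png",im[:,:,::-1]);return im
E
python3 - <<'E'
from h import *
a=snap("scene","s0");b=snap("top","t0")
cv2.imwrite("pics/st.png",np.vstack([cv2.resize(x,(400,300)) if 0 else x for x in (a,)])[:,:,::-1])
for n in ["tote","lid_blue","lid_handle","bail_bar","bail_hinge","lid_seat"]:
    for c in ["scene","top"]:
        print(n,c,[(round(r["position"][1]*512),round(r["position"][0]*384),round(r["conf"],2)) for r in env.look_for(c,n)])
for c in ["scene","top"]:
    k=env.calibration(c);print(np.round(k["K"],1).tolist(),np.round(k["pose"],3).tolist())
print(env.state())
E
```

```text
pics
tote scene [(275, 210, 0.91), (93, 244, 0.87), (261, 112, 0.7)]
tote top [(163, 256, 0.94), (263, 172, 0.83), (377, 273, 0.65)]
lid_blue scene [(195, 300, 0.65)]
lid_blue top [(361, 185, 0.85)]
lid_handle scene [(190, 298, 0.78)]
lid_handle top [(361, 187, 0.67)]
bail_bar scene [(253, 96, 0.73), (314, 204, 0.61), (71, 226, 0.59)]
bail_bar top [(376, 291, 0.8), (263, 139, 0.67), (155, 277, 0.66)]
bail_hinge scene [(264, 111, 0.88), (93, 245, 0.55)]
bail_hinge top [(263, 173, 0.84), (379, 273, 0.61), (161, 255, 0.55), (262, 135, 0.45)]
lid_seat scene [(264, 110, 0.79), (94, 245, 0.76), (277, 212, 0.73)]
lid_seat top [(159, 256, 0.87), (263, 170, 0.73), (377, 270, 0.57), (339, 134, 0.48)]
[[449.9, 0.0, 259.3], [0.0, 449.9, 187.4], [0.0, 0.0, 1.0]] [[0.829, 0.417, -0.373, 960.897], [0.559, -0.599, 0.573, -729.649], [0.015, -0.684, -0.73, 1061.17], [0.0, 0.0, 0.0, 1.0]]
[[367.9, 0.0, 255.0], [0.0, 367.9, 195.9], [0.0, 0.0, 1.0]] [[-0.004, -0.995, 0.095, 331.639], [-1.0, 0.006, 0.02, 31.188], [-0.02, -0.095, -0.995, 1390.66], [0.0, 0.0, 0.0, 1.0]]
{'t': 0.7, 'joints': array([ 1.00739265e+00,  4.90844260e-01,  1.55890980e+00, -3.44621399e-05,
        1.09168791e+00, -1.05615493e-01]), 'qvel': array([ 2.76832856e-03,  7.24360496e-04, -3.89824370e-04, -3.66256836e-04,
       -4.51750620e-04,  1.98264294e-05]), 'tau': array([ 6.45363775e-05, -6.12336016e+01, -2.58404267e+01,  6.92343106e-02,
        4.45619097e-02,  5.63615117e-05]), 'eef_pos': array([276.23149896, 560.65907917, 214.69220669]), 'tcp_rot': array([3.14144604e+00, 4.62982035e-05, 2.68382035e+00]), 'ft_force': array([ 0.25226969,  0.02026589, -0.23101135]), 'moment': array([-0.01552339,  0.01519666,  0.04364445]), 'grip_force': 0.0, 'opening': 1.0041303309561944}
```

```bash
python3 - <<'E'
import cv2,numpy as np
a=cv2.imread("pics/s0.png");b=cv2.imread("pics/t0.png")
cv2.imwrite("pics/t0b.png",cv2.resize(b,(800,600),interpolation=cv2.INTER_CUBIC))
cv2.imwrite("pics/s0b.png",cv2.resize(a,(800,600),interpolation=cv2.INTER_CUBIC))
E
```

```text
(no output)
```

View pics/t0b.png

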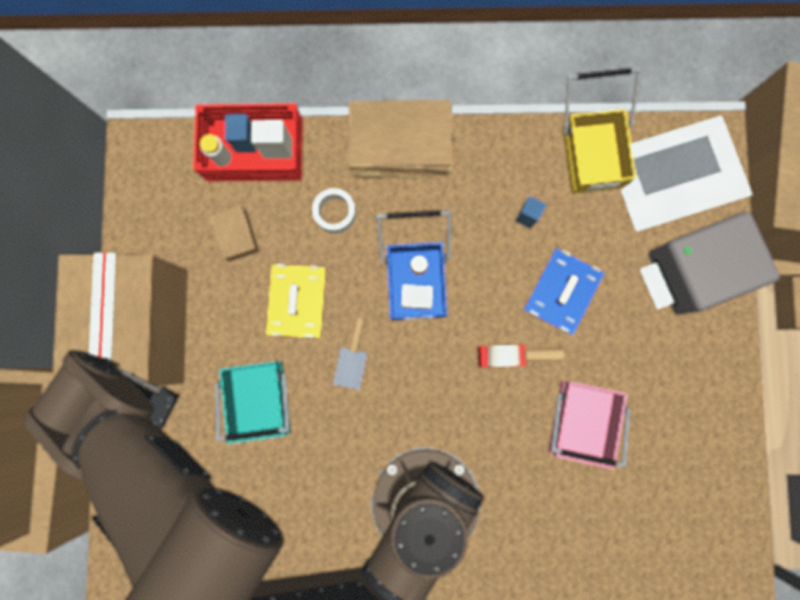

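View pics/s0b.png

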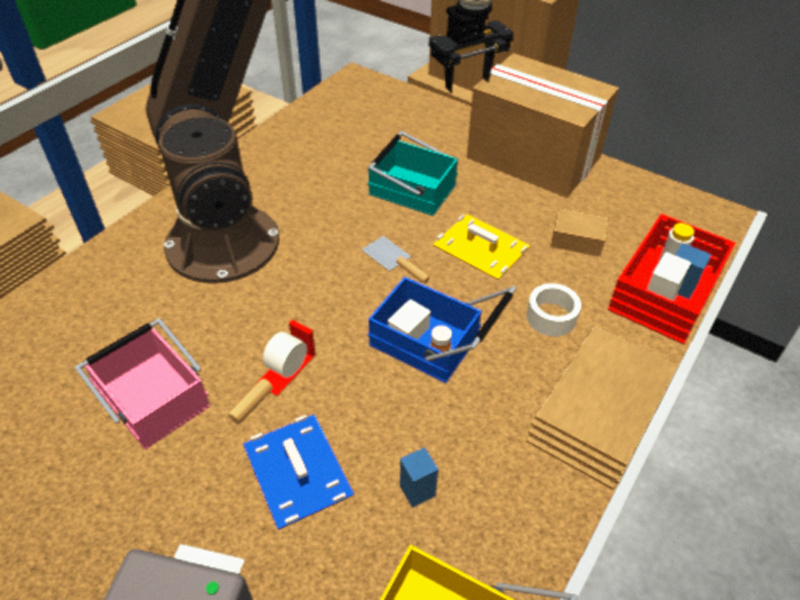

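The top view shows the blue tote at about (266,180) with its bail open to the back (bar at about (263,137)). The blue lid is at about (361,186), turned, and both are confirmed in the scene view at (272,210) and (190,300). The yellow lid and the other things stand clear of both.

```bash
python3 - <<'E'
from h import *
t=cv2.imread("pics/t0.png");s=cv2.imread("pics/s0.png")
P=lambda a,b:np.round(tri([ray("top",a),ray("scene",b)]),1)
print("handle",P((361,187),(190,298)))
print("bar",P((263,139),(314,204)))
print("seat/tote",P((263,172),(275,210)))
for nm,im,pts in (("top",t,[(361,186),(266,180)]),("scene",s,[(190,300),(272,210)])):
    hsv=cv2.cvtColor(im,cv2.COLOR_BGR2HSV)
    m=cv2.inRange(hsv,(105,130,50),(125,255,255));m=cv2.morphologyEx(m,cv2.MORPH_CLOSE,np.ones((9,9)))
    cs,_=cv2.findContours(m,cv2.RETR_EXTERNAL,cv2.CHAIN_APPROX_NONE)
    for p in pts:
        c=max(cs,key=lambda c:cv2.pointPolygonTest(c,p,True))
        q=cv2.approxPolyDP(cv2.convexHull(c),6,True)[:,0]
        print(nm,p,cv2.contourArea(c),q.tolist())
        for z in (14,80): 
            w=np.array([atz(nm,x,z)[:2] for x in q]);print(z,w.round(0).tolist())
    # handle: white blob on the lid
    p=pts[0];c=max(cs,key=lambda c:cv2.pointPolygonTest(c,p,True));mm=np.zeros(m.shape,np.uint8);cv2.drawContours(mm,[c],-1,255,-1)
    w=cv2.inRange(hsv,(0,0,130),(180,90,255))&mm
    n,l,st,ce=cv2.connectedComponentsWithStats(w)
    for i in range(1,n):
        if st[i,4]>5: print(nm,"white",st[i,4],ce[i].round(1),[np.round(v,1).tolist() if not isinstance(v,float) else round(v,1) for v in cv2.minAreaRect(np.argwhere(l==i)[:,::-1].astype(np.float32))])
E
```

```text
handle [ 496.2 -336.4   15.4]
bar [648.1  27.2 141.7]
seat/tote [540.4  22.2  50.5]
top (361, 186) 1358.5 [[356, 160], [385, 175], [366, 212], [337, 198]]
14 [[597.0, -323.0], [539.0, -430.0], [401.0, -354.0], [454.0, -248.0]]
80 [[584.0, -306.0], [529.0, -407.0], [397.0, -336.0], [448.0, -235.0]]
top (266, 180) 1509.5 [[281, 156], [284, 201], [251, 203], [249, 158]]
14 [[615.0, -41.0], [444.0, -50.0], [437.0, 74.0], [608.0, 81.0]]
80 [[601.0, -37.0], [438.0, -46.0], [432.0, 72.0], [595.0, 79.0]]
top white 14 [358.9 167.6] [[358.9, 167.7], [4.9, 2.2], 26.6]
top white 117 [363.4 184.9] [[363.3, 184.9], [5.8, 20.1], 26.6]
top white 13 [378.  177.6] [[378.0, 177.5], [4.9, 2.1], 45.0]
top white 10 [345.2 194. ] [[345.0, 194.0], [2.0, 4.0], 90.0]
top white 10 [364.2 204. ] [[364.0, 204.0], [2.0, 4.0], 90.0]
scene (190, 300) 2794.0 [[200, 266], [225, 316], [178, 337], [156, 284]]
14 [[457.0, -244.0], [603.0, -323.0], [542.0, -432.0], [397.0, -353.0]]
80 [[489.0, -274.0], [625.0, -349.0], [568.0, -450.0], [433.0, -377.0]]
scene (272, 210) 2890.0 [[258, 178], [307, 199], [285, 243], [237, 220], [236, 204]]
14 [[399.0, 126.0], [576.0, 137.0], [608.0, -46.0], [446.0, -55.0], [406.0, -6.0]]
80 [[434.0, 72.0], [600.0, 83.0], [630.0, -89.0], [478.0, -98.0], [441.0, -51.0]]
scene white 23 [195.7 274.9] [[195.7, 275.0], [2.8, 7.6], 71.6]
scene white 182 [188.4 292.5] [[188.3, 292.5], [25.5, 7.4], 65.0]
scene white 23 [167.  286.9] [[167.1, 286.9], [3.2, 6.6], 71.6]
scene white 26 [212.6 309.2] [[212.6, 309.2], [2.7, 8.0], 63.4]
scene white 15 [216.9 317.1] [[216.5, 317.5], [2.2, 7.6], 63.4]
scene white 25 [182.6 322.7] [[182.6, 322.7], [2.7, 7.6], 63.4]
scene white 17 [186.4 331.1] [[185.9, 331.4], [2.5, 8.5], 66.8]
```

Emit:
carry_out(
  series=[
    [0.4,-0.9,0.2,-0.3],
    [0.4,-0.9,0.2,0],
    [0.4,-0.9,0.2,0],
    [0.4,-0.9,0.2,0],
    [0.4,-0.9,0,0],
  ],
  fingers=-1,
)

```text
t: 1.2
eef_pos: [376.5, 335.1, 255.8]
tcp_rot: [3.139, 0.001, 2.653]
ft_force: [0.7, 0.1, 0.4]
opening: 1.001
grip_force: 0.0
```

Emit:
carry_out(
  series=[
    [0.4,-0.9,0,0],
    [0.4,-0.9,0,0],
    [0.4,-0.9,0,0],
    [0.4,-0.9,0,0],
    [0.4,-0.9,0,0],
  ],
)

```text
t: 1.7
eef_pos: [476.3, 109.6, 254.8]
tcp_rot: [3.141, 0.001, 2.652]
ft_force: [1.3, 0.6, -1.3]
opening: 1.003
grip_force: 0.0
```

```bash
python3 - <<'E'
from h import *
import json
s=env.state();print(s["t"],s["eef_pos"].round(1),s["tcp_rot"].round(3),s["joints"].round(2))
c=env.calibration("wrist");im=snap("wrist","w1");json.dump({k:np.array(v).tolist() for k,v in c.items()},open("w1.json","w"))
print(np.round(c["K"],1).tolist(),np.round(c["pose"],3).tolist())
for n in ["tote","bail_bar","lid_seat"]:print(n,[(round(r["position"][1]*512),round(r["position"][0]*384),round(r["conf"],2)) for r in env.look_for("wrist",n)])
print(proj("wrist",[518,14,80],c),proj("wrist",[648,22,142],c))
E
```

```text
1.7 [476.3 109.6 254.8] [3.141e+00 1.000e-03 2.652e+00] [ 0.09  0.25  1.83  0.    1.06 -0.99]
[[282.6, 0.0, 254.2], [0.0, 282.6, 189.7], [0.0, 0.0, 1.0]] [[0.47, 0.854, 0.223, 414.121], [0.883, -0.454, -0.118, 142.226], [0.0, 0.253, -0.968, 426.096], [0.0, 0.0, 0.0, 1.0]]
tote [(216, 220, 0.86)]
bail_bar [(300, 283, 0.64)]
lid_seat [(215, 220, 0.71)]
[205.28634631 234.85330363] [257.13674995 340.98775732]
```

```bash
python3 - <<'E'
import cv2
cv2.imwrite("pics/w1b.png",cv2.resize(cv2.imread("pics/w1.png"),(800,600),interpolation=cv2.INTER_CUBIC))
E
```

```text
(no output)
```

View pics/w1b.png

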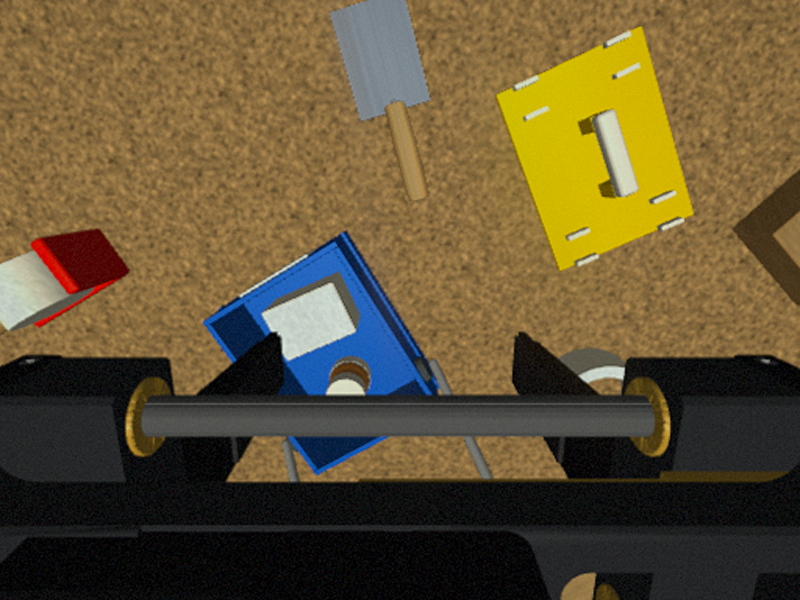

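The wrist view shows the blue tote with rim corners near (131,205), (221,149), (278,250) and (204,302) in native pixels. The bar is hidden behind the gripper, so I discard that detection.

```bash
python3 - <<'E'
from h import *
import json
c=json.load(open("w1.json"))
im=cv2.imread("pics/w1.png");m=cv2.inRange(cv2.cvtColor(im,cv2.COLOR_BGR2HSV),(105,120,25),(125,255,255))
m=cv2.morphologyEx(m,cv2.MORPH_CLOSE,np.ones((3,3)))
cs,_=cv2.findContours(m,cv2.RETR_EXTERNAL,cv2.CHAIN_APPROX_NONE);q=max(cs,key=cv2.contourArea)
print(cv2.approxPolyDP(cv2.convexHull(q),3,True)[:,0].tolist())
for p in [(131.5,205.5),(221,149),(278,250),(204,302)]: print(p,atz("wrist",p,80,c).round(1),atz("wrist",p,0,c).round(1))
T=lambda cx,cy,yaw,p:(np.array([[np.cos(yaw),-np.sin(yaw)],[np.sin(yaw),np.cos(yaw)]])@p+[cx,cy])
for cam,cc in (("wrist",c),("top",None),("scene",None)):
  print(cam,[proj(cam,[*T(516,14,.05,np.array(k)),80],cc).round(0).tolist() for k in [(-85,-65),(-85,65),(85,65),(85,-65)]])
E
```

```text
[[130, 206], [221, 148], [270, 226], [279, 252], [178, 252], [149, 232]]
(131.5, 205.5) [438.4 -49.   80. ] [444.1 -93.2   0. ]
(221, 149) [429.6  88.3  80. ] [433.2  75.8   0. ]
(278, 250) [582.7  88.9  80. ] [621.6  76.6  -0. ]
(204, 302) [605.3 -39.6  80. ] [649.5 -81.6   0. ]
wrist [[126.0, 205.0], [211.0, 153.0], [279.0, 261.0], [199.0, 303.0]]
top [[287.0, 202.0], [250.0, 204.0], [248.0, 157.0], [284.0, 155.0]]
scene [[233.0, 204.0], [257.0, 177.0], [306.0, 199.0], [285.0, 228.0]]
```

Emit:
carry_out(
  series=[
    [0.1,-0.9,0,0],
    [0.1,-0.9,0,0],
    [0.1,-0.9,0,0],
    [0.1,-0.9,0,0],
    [0,-0.4,0,0],
  ],
)

```text
t: 2.4
eef_pos: [496.1, -89.8, 254.5]
tcp_rot: [-3.142, 0.0, 2.653]
ft_force: [-0.5, 0.6, 0.5]
opening: 0.999
grip_force: 0.0
```

```bash
python3 - <<'E'
from h import *
import json
s=env.state();print(s["t"],s["eef_pos"].round(1),s["tcp_rot"].round(3))
c=env.calibration("wrist");im=snap("wrist","w2");json.dump({k:np.array(v).tolist() for k,v in c.items()},open("w2.json","w"))
for n in ["lid_handle","lid_blue","tote","bail_bar"]:print(n,[(round(r["position"][1]*512),round(r["position"][0]*384),round(r["conf"],2)) for r in env.look_for("wrist",n)])
print(proj("wrist",[498,-338,45],c))
cv2.imwrite("pics/w2b.png",cv2.resize(im[:,:,::-1],(800,600),interpolation=cv2.INTER_CUBIC))
E
```

```text
2.4 [496.1 -89.8 254.5] [-3.142  0.     2.653]
lid_handle [(118, 211, 0.75), (219, 298, 0.36)]
lid_blue [(119, 210, 0.55)]
tote [(351, 154, 0.77), (443, 187, 0.45)]
bail_bar []
[106.13828375 248.2209003 ]
```

View pics/w2b.png

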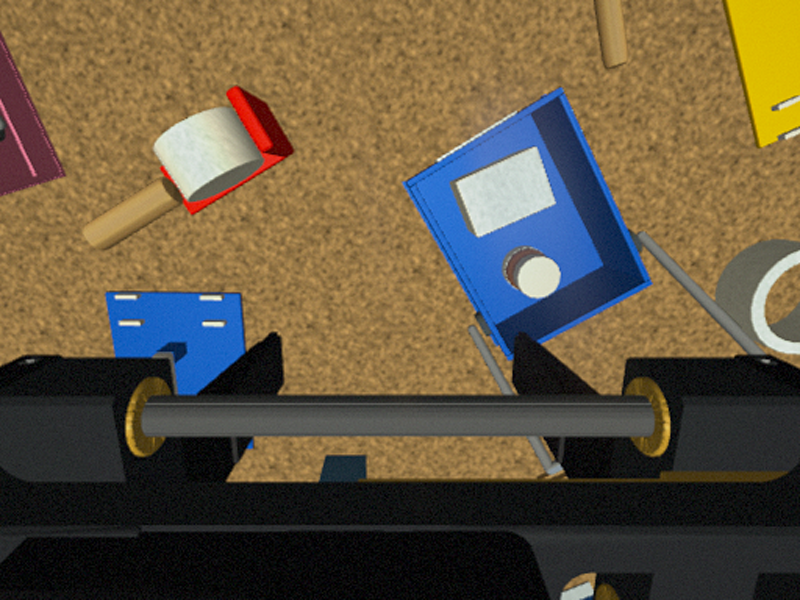

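The tote's whole rim is visible here, with native corners at about (259,118), (360,58), (417,181) and (328,230). The lid's near end is at lower left, partly behind the gripper.

Emit:
carry_out(
  series=[
    [0.25,-0.9,0,0],
    [0.25,-0.9,0,0],
    [0.25,-0.9,0,0],
    [0.25,-0.9,0,0],
    [0.25,-0.9,0,0],
  ],
)

```text
t: 3.15
eef_pos: [559.5, -313.1, 254.6]
tcp_rot: [3.141, 0.0, 2.655]
ft_force: [-0.1, -0.4, 0.6]
opening: 0.999
grip_force: 0.0
```

Emit:
carry_out(
  series=[
    [0,-0.6,0,0],
    [0,-0.6,0,0],
    [0,0,0,0],
    [0,0,0,0],
    [0,0,0,0],
  ],
)

```text
t: 3.65
eef_pos: [558.9, -371.4, 254.6]
tcp_rot: [3.141, -0.0, 2.654]
ft_force: [-0.0, -0.4, -0.3]
opening: 1.002
grip_force: 0.0
```

```bash
python3 - <<'E'
from h import *
import json
from scipy.optimize import least_squares
s=env.state();print(s["t"],s["eef_pos"].round(1),s["tcp_rot"].round(3))
c=env.calibration("wrist");im=snap("wrist","w3");json.dump({k:np.array(v).tolist() for k,v in c.items()},open("w3.json","w"))
for n in ["lid_handle","lid_blue"]:print(n,[(round(r["position"][1]*512),round(r["position"][0]*384),round(r["conf"],2)) for r in env.look_for("wrist",n)])
print(proj("wrist",[498,-338,45],c))
cv2.imwrite("pics/w3b.png",cv2.resize(im[:,:,::-1],(800,600),interpolation=cv2.INTER_CUBIC))
w1=json.load(open("w1.json"));w2=json.load(open("w2.json"));top=env.calibration("top");sc=env.calibration("scene")
FR,FL,BL,BR=(-85,-65),(-85,65),(85,65),(85,-65)
obs=[(w2,FR,(259.2,118.4)),(w2,FL,(359.7,57.6)),(w2,BL,(416.6,180.5)),(w2,BR,(327.7,230.4)),
 (top,BL,(249,158)),(top,BR,(281,156)),(sc,FL,(258,178)),(sc,BL,(307,199)),(sc,FR,(236,204))]
w1o=[(w1,FR,(130.5,205.8)),(w1,FL,(221,148.5)),(w1,BR,(204,302))]
def R(v,o,z=None):
    x,y,a=v[:3];z=v[3] if z is None else z;r=[]
    for cc,k,p in o:
        ca,sa=np.cos(a),np.sin(a);r+=list(proj("",[x+ca*k[0]-sa*k[1],y+sa*k[0]+ca*k[1],z],cc)-p)
    return np.array(r)
for nm,o in (("w2",obs[:4]),("w2+ts",obs),("w1",w1o),("all",obs+w1o)):
    f=least_squares(R,[516,14,.05],kwargs=dict(o=o,z=80));print(nm,f.x.round(3),np.abs(f.fun).max().round(1))
    f=least_squares(R,[516,14,.05,80],kwargs=dict(o=o));print("  zfree",f.x.round(3),f.fun.round(1).tolist())
E
```

```text
3.65 [ 558.9 -371.4  254.6] [ 3.141 -0.     2.654]
lid_handle [(256, 113, 0.94)]
lid_blue [(258, 110, 0.9), (483, 34, 0.26)]
[255.18993044 116.66341973]
w2 [5.20189e+02 1.74840e+01 6.00000e-02] 1.8
  zfree [5.21078e+02 1.86010e+01 6.00000e-02 7.52790e+01] [1.6, -0.1, -1.4, -0.5, 0.8, 0.5, -1.0, 0.2]
w2+ts [5.19882e+02 1.72160e+01 6.00000e-02] 2.4
  zfree [5.20447e+02 1.82520e+01 5.90000e-02 7.57900e+01] [1.1, -0.5, -1.7, -1.0, 0.6, 0.3, -1.4, 0.1, -2.6, -1.5, 1.2, -1.9, 0.5, -0.6, 1.2, -0.0, -0.4, 0.8]
w1 [5.18096e+02 2.28520e+01 4.30000e-02] 3.0
  zfree [5.16882e+02 2.56180e+01 4.30000e-02 8.73670e+01] [0.9, -3.2, -1.9, 1.4, 1.2, 1.8]
all [5.19324e+02 1.90940e+01 5.00000e-02] 5.4
  zfree [5.19989e+02 1.93210e+01 5.20000e-02 7.48590e+01] [2.0, -1.9, -0.6, -1.6, 0.5, 0.0, -1.6, -0.9, -2.7, -1.5, 1.0, -1.6, 0.8, -0.7, 1.3, 0.1, -0.4, 0.5, 2.0, -1.2, -4.6, 4.8, 0.7, -0.3]
```

View pics/w3b.png

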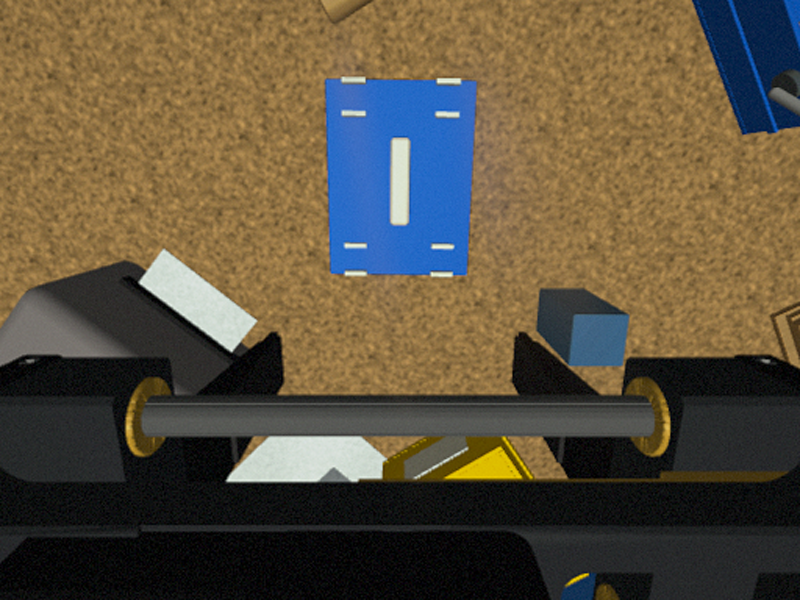

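The blue lid is fully visible, with native corners at about (209,51), (304,51), (300,175) and (212,175). Its handle spans (256,88) to (256,144), nearly aligned with the gripper.

```bash
python3 - <<'E'
from h import *
import json
from scipy.optimize import least_squares
c=json.load(open("w3.json"));im=cv2.imread("pics/w3.png");hsv=cv2.cvtColor(im,cv2.COLOR_BGR2HSV)
m=cv2.inRange(hsv,(105,120,60),(125,255,255));m=cv2.morphologyEx(m,cv2.MORPH_CLOSE,np.ones((9,9)))
cs,_=cv2.findContours(m,cv2.RETR_EXTERNAL,cv2.CHAIN_APPROX_NONE);q=max(cs,key=lambda q:cv2.pointPolygonTest(q,(230,115),True))
print(cv2.approxPolyDP(cv2.convexHull(q),4,True)[:,0].tolist())
px=[(209.0,50.6),(304.2,51.2),(299.8,175.6),(211.5,175.6)];k=[(-85,-65),(-85,65),(85,65),(85,-65)]
def R(v,z=None):
    x,y,a=v[:3];zz=v[3] if z is None else z;ca,sa=np.cos(a),np.sin(a)
    return np.concatenate([proj("",[x+ca*i-sa*j,y+sa*i+ca*j,zz],c)-p for (i,j),p in zip(k,px)])
f=least_squares(R,[498,-338,-.49],kwargs=dict(z=14));print(f.x.round(3),f.fun.round(1))
f=least_squares(R,[498,-338,-.49,14]);print(f.x.round(3),f.fun.round(1))
w=cv2.inRange(hsv,(0,0,150),(180,90,255));n,l,st,ce=cv2.connectedComponentsWithStats(w);i=l[116,256]
r=cv2.minAreaRect(np.argwhere(l==i)[:,::-1].astype(np.float32));print(r)
for z in (45,52):print(atz("",r[0],z,c).round(1))
b=cv2.boxPoints(r);print([atz("",p,52,c).round(1).tolist() for p in b])
# handle height: wrist vs scene/top blob centroids
for cam,p in (("scene",(188.4,292.5)),("top",(363.4,184.9))):print(cam,tri([ray("",r[0],c),ray(cam,p)]).round(1))
print(tri([ray("",r[0],c),ray("scene",(188.4,292.5)),ray("top",(363.4,184.9))]).round(1))
E
```

```text
[[304, 52], [298, 175], [212, 174], [208, 51]]
[ 4.98658e+02 -3.36735e+02 -4.92000e-01] [-1.1  0.   1.  -0.  -0.4  0.3  0.5 -0.2]
[ 4.98601e+02 -3.36694e+02 -4.92000e-01  1.25670e+01] [-1.   0.2  0.8  0.1 -0.5  0.   0.7 -0.4]
((255.56979370117188, 115.51139831542969), (12.15756893157959, 55.188961029052734), 1.1457629203796387)
[ 496.9 -336.9   45. ]
[ 496.9 -336.9   52. ]
[[523.7, -360.9, 52.0], [464.1, -327.4, 52.0], [471.4, -314.1, 52.0], [531.4, -346.9, 52.0]]
scene [ 497.4 -336.4   44.3]
top [ 497.1 -336.9   53.9]
[ 498.  -337.5   47.4]
```

Emit:
carry_out(
  series=[
    [-0.25,0.14,-0.5,0],
    [-0.25,0.14,-0.5,0],
    [-0.25,0.14,-0.5,0],
    [-0.25,0.14,-0.5,0],
    [-0.22,0.13,-0.4,0],
  ],
)

```text
t: 4.3
eef_pos: [496.7, -337.8, 133.6]
tcp_rot: [3.141, -0.0, 2.653]
ft_force: [0.5, 0.4, 0.1]
opening: 1.0
grip_force: 0.0
```

Emit:
carry_out(
  series=[
    [0,0,-0.5,0],
    [0,0,-0.5,0],
    [0,0,-0.5,0],
    [0,0,-0.4,0],
    [0,0,-0.26,0],
  ],
)

```text
t: 4.8
eef_pos: [497.2, -338.2, 25.3]
tcp_rot: [3.141, -0.001, 2.653]
ft_force: [-0.5, -1.3, 0.9]
opening: 0.999
grip_force: 0.0
```

Emit:
carry_out(
  series=[
    [0,0,0,0],
    [0,0,0,0],
    [0,0,0,0],
    [0,0,0,0],
    [0,0,0,0],
  ],
  fingers=1,
)

```text
t: 5.3
eef_pos: [497.5, -339.1, 27.1]
tcp_rot: [-3.141, 0.001, 2.652]
ft_force: [-0.9, -0.0, -0.5]
opening: 0.633
grip_force: 0.0
```

Emit:
carry_out(
  series=[
    [0,0,0,0],
    [0,0,0,0],
    [0,0,0,0],
    [0,0,0,0],
    [0,0,0,0],
  ],
)

```text
t: 5.8
eef_pos: [497.3, -338.9, 26.4]
tcp_rot: [3.141, -0.0, 2.652]
ft_force: [-0.5, -0.7, 0.2]
opening: 0.216
grip_force: 0.0
```

Emit:
carry_out(
  series=[
    [0,0,0,0],
    [0,0,0,0],
    [0,0,0,0],
    [0,0,0,0],
    [0,0,0,0],
  ],
)

```text
t: 6.3
eef_pos: [497.3, -338.8, 26.4]
tcp_rot: [3.141, -0.0, 2.652]
ft_force: [-0.1, 1.7, -0.5]
opening: 0.168
grip_force: 30.0
```

Emit:
carry_out(
  series=[
    [0,0,0.2,0],
    [0,0,0.4,0],
    [0,0,0.5,0],
    [0,0,0.6,0],
    [0,0,0.6,0],
  ],
)

```text
t: 6.8
eef_pos: [497.0, -338.9, 143.0]
tcp_rot: [-3.142, -0.0, 2.652]
ft_force: [-0.1, 0.1, -1.8]
opening: 0.168
grip_force: 30.0
```

Emit:
carry_out(
  series=[
    [0,0,0.5,0.8],
    [0,0,0.5,0.8],
    [0,0,0.4,0.8],
    [0,0,0.2,0.8],
    [0,0,0,0.8],
  ],
)

```text
t: 7.3
eef_pos: [497.5, -339.2, 223.8]
tcp_rot: [-3.14, 0.002, 3.075]
ft_force: [-0.3, -1.0, -2.5]
opening: 0.166
grip_force: 30.0
```

```bash
python3 - <<'E'
from h import *
import json
s=env.state();print(s["t"],s["eef_pos"].round(1),s["tcp_rot"].round(3),s["opening"],s["grip_force"],s["ft_force"].round(1))
c=env.calibration("wrist");im=snap("wrist","w4");json.dump({k:np.array(v).tolist() for k,v in c.items()},open("w4.json","w"))
cv2.imwrite("pics/w4b.png",cv2.resize(im[:,:,::-1],(800,600),interpolation=cv2.INTER_CUBIC))
E
```

```text
7.3 [ 497.5 -339.2  223.8] [-3.140e+00  2.000e-03  3.075e+00] 0.1664379224762374 29.992351233959198 [-0.3 -1.  -2.5]
```

View pics/w4b.png

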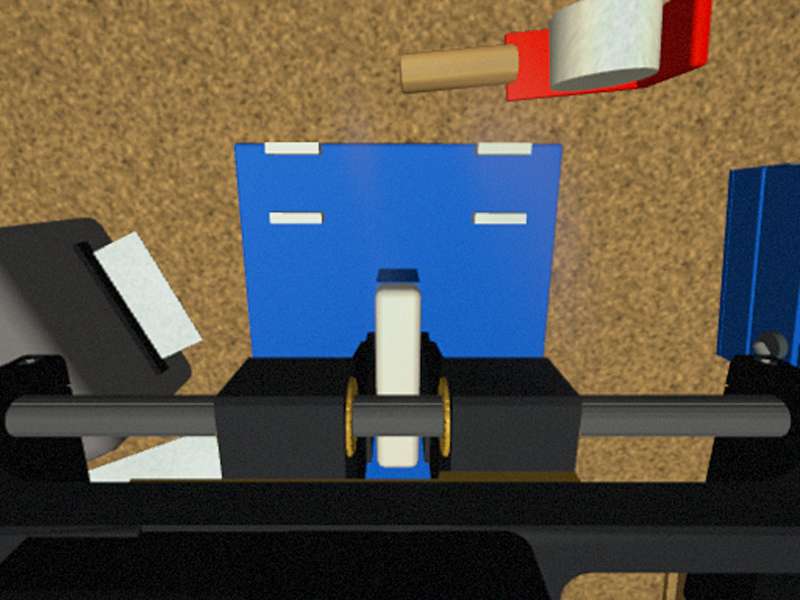

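The lid is held level by its handle (opening 16 mm, grip 30 N), with its visible edge running from (150,91.5) to (360,91.5) in native pixels. Next I work out its offset in the hand and refine the tote's pose.

```bash
python3 - <<'E'
from h import *
import json
from scipy.optimize import least_squares
c=json.load(open("w4.json"))
z=223.8-12.4
A=atz("",(150.4,91.5),z,c)[:2];B=atz("",(359.7,91.5),z,c)[:2]
e=(B-A);print(A,B,np.linalg.norm(e));u=e/np.linalg.norm(e);yaw=np.arctan2(u[1],u[0])
n=np.array([u[1],-u[0]]); print("edge yaw+90",np.degrees(yaw)-90,"tool",np.degrees(3.075)-180)
for s in (1,-1):print("centre",(A+B)/2+s*85*n)
# tote pose with the bias-checking: fit tote from w2 via subpixel line fits
w2=json.load(open("w2.json"));im=cv2.imread("pics/w2.png")
m=cv2.inRange(cv2.cvtColor(im,cv2.COLOR_BGR2HSV),(105,120,25),(125,255,255));m=cv2.morphologyEx(m,cv2.MORPH_CLOSE,np.ones((5,5)))
cs,_=cv2.findContours(m,cv2.RETR_EXTERNAL,cv2.CHAIN_APPROX_NONE);q=max(cs,key=lambda q:cv2.pointPolygonTest(q,(370,150),True))
print(cv2.approxPolyDP(cv2.convexHull(q),3,True)[:,0].tolist())
def loc(v,k,z):ca,sa=np.cos(v[2]),np.sin(v[2]);return [v[0]+ca*k[0]-sa*k[1],v[1]+sa*k[0]+ca*k[1],z]
for z in(80,0):print(z,[proj("",loc((519.9,17.3,.06),k,z),w2).round(1).tolist() for k in [(-85,-65),(-85,65),(85,65),(85,-65)]])
E
```

```text
[ 408.41097529 -397.93894544] [ 416.98056097 -269.38538962] 128.83887034393825
edge yaw+90 -3.8137858041227446 tool -3.8154779972718416
centre [ 497.50753507 -339.31585559]
centre [ 327.88400119 -328.00847947]
[[359, 56], [417, 181], [325, 230], [258, 116]]
80 [[259.5, 118.0], [358.3, 55.8], [418.2, 181.5], [326.3, 231.7]]
0 [[258.5, 117.6], [337.9, 67.6], [388.8, 169.7], [313.9, 211.8]]
```

Emit:
carry_out(
  series=[
    [0.4,0.8,0,0.23],
    [0.4,0.8,0,0.23],
    [0.4,0.8,0,0.23],
    [0.4,0.8,0,0.23],
    [0.4,0.8,0,0.23],
  ],
)

```text
t: 7.85
eef_pos: [597.6, -137.3, 221.7]
tcp_rot: [3.142, -0.0, -3.093]
ft_force: [0.8, -0.9, -2.7]
opening: 0.165
grip_force: 30.0
```

Emit:
carry_out(
  series=[
    [0,0,0,0],
    [0,0,0,0],
    [0,0,0,0],
    [0,0,0,0],
    [0,0,0,0],
  ],
)

```text
t: 8.35
eef_pos: [596.9, -140.0, 221.6]
tcp_rot: [3.142, -0.0, -3.093]
ft_force: [0.4, 0.5, -2.4]
opening: 0.167
grip_force: 30.0
```

```bash
python3 - <<'E'
from h import *
import json
s=env.state();print(s["t"],s["eef_pos"].round(1),s["tcp_rot"].round(4),s["grip_force"],s["ft_force"].round(1))
c=env.calibration("wrist");im=snap("wrist","w5");json.dump({k:np.array(v).tolist() for k,v in c.items()},open("w5.json","w"))
for z in(80,0):print(z,[proj("",[519.9+np.cos(.06)*i-np.sin(.06)*j,17.3+np.sin(.06)*i+np.cos(.06)*j,z],c).round(1).tolist() for i,j in [(-85,-65),(-85,65),(85,65),(85,-65)]])
m=cv2.inRange(cv2.cvtColor(im,cv2.COLOR_RGB2HSV),(105,120,25),(125,255,255));m[:, :366]=0
cs,_=cv2.findContours(m,cv2.RETR_EXTERNAL,cv2.CHAIN_APPROX_NONE);q=max(cs,key=cv2.contourArea)
print(cv2.approxPolyDP(cv2.convexHull(q),2,True)[:,0].tolist())
cv2.imwrite("pics/w5b.png",cv2.resize(im[0:240,330:512,::-1],None,fx=2.5,fy=2.5,interpolation=cv2.INTER_CUBIC))
E
```

```text
8.35 [ 596.9 -140.   221.6] [ 3.1415e+00 -1.0000e-04 -3.0933e+00] 29.997091591358185 [ 0.4  0.5 -2.4]
80 [[349.9, 30.0], [480.4, 28.3], [452.2, 192.9], [338.9, 194.2]]
0 [[329.2, 48.5], [431.6, 47.3], [414.1, 178.1], [322.6, 179.2]]
[[481, 28], [451, 192], [366, 192], [366, 28]]
```

View pics/w5b.png

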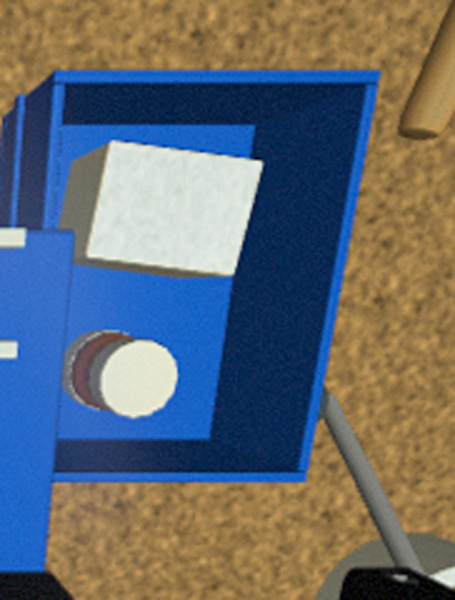

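The view confirms the tote: front-left rim corner (482,28), back-left (453,192) and front-right (352,28), all within about 2 px of prediction. The front and back edges are level in the image, so the lid is already square to the tote.

```bash
python3 - <<'E'
from h import *
import json
from scipy.optimize import least_squares
w2=json.load(open("w2.json"));w5=json.load(open("w5.json"));top=env.calibration("top");sc=env.calibration("scene")
FR,FL,BL,BR=(-85,-65),(-85,65),(85,65),(85,-65)
a=[(w5,FL,(482,28.3)),(w5,BL,(452.6,192.4)),(w5,FR,(352,28.3))]
b=[(w2,FR,(259,117.8)),(w2,FL,(359.5,57)),(w2,BL,(416.8,180.7)),(w2,BR,(326.8,230.4))]
d=[(top,BL,(249,158)),(top,BR,(281,156)),(sc,FL,(258,178)),(sc,BL,(307,199)),(sc,FR,(236,204))]
def R(v,o,z=None):
    x,y,t=v[:3];z=v[3] if z is None else z;ca,sa=np.cos(t),np.sin(t)
    return np.concatenate([proj("",[x+ca*k[0]-sa*k[1],y+sa*k[0]+ca*k[1],z],cc)-p for cc,k,p in o])
for n,o in (("w5",a),("w2",b),("w2+5",a+b),("all",a+b+d)):
    f=least_squares(R,[516,14,.05],kwargs=dict(o=o,z=80));g=least_squares(R,[516,14,.05,80],kwargs=dict(o=o))
    print(n,f.x.round(3).tolist(),f.fun.round(1).tolist(),g.x.round(3).tolist())
# yaw from w5 front/back edges
E
```

```text
w5 [519.005, 18.293, 0.051] [0.3, -0.3, -0.1, 0.3, -0.2, 0.1] [518.829, 18.81, 0.051, 79.065]
w2 [519.718, 17.32, 0.057] [0.5, -0.2, -1.0, -1.3, 1.2, 0.9, -0.7, 1.2] [520.37, 18.144, 0.057, 76.51]
w2+5 [519.317, 17.83, 0.054] [-0.4, -0.1, -0.3, 0.4, -0.9, 0.6, 0.8, -1.1, -0.4, -1.9, 1.4, 0.7, -0.8, 0.7] [519.311, 17.906, 0.054, 79.809]
all [519.207, 17.669, 0.053] [-0.5, -0.2, -0.5, 0.3, -1.1, 0.4, 0.7, -1.1, -0.5, -1.9, 1.2, 0.7, -1.0, 0.7, -2.4, -1.5, 1.5, -1.7, 0.2, -1.7, 0.9, -0.9, -1.0, -0.4] [519.173, 17.99, 0.053, 79.176]
```

Emit:
carry_out(
  series=[
    [-0.31,0.63,0,0.03],
    [-0.31,0.63,0,0],
    [-0.31,0.63,0,0],
    [-0.31,0.63,0,0],
    [-0.31,0.63,0,0],
  ],
)

```text
t: 8.9
eef_pos: [519.0, 19.2, 221.6]
tcp_rot: [3.142, 0.0, -3.09]
ft_force: [0.7, 0.3, -2.7]
opening: 0.165
grip_force: 30.0
```

Emit:
carry_out(
  series=[
    [0,0,-0.4,0],
    [0,0,-0.5,0],
    [0,0,-0.5,0],
    [0,0,-0.5,0],
    [0,0,-0.2,0],
  ],
)

```text
t: 9.4
eef_pos: [519.0, 18.2, 114.8]
tcp_rot: [3.141, -0.003, -3.089]
ft_force: [-0.6, 0.1, -1.9]
opening: 0.169
grip_force: 30.0
```

Emit:
carry_out(
  series=[
    [0,0,0,0],
    [0,0,0,0],
    [0,0,0,0],
    [0,0,0,0],
    [0,0,0,0],
  ],
)

```text
t: 9.9
eef_pos: [520.1, 18.5, 117.1]
tcp_rot: [-3.142, 0.001, -3.088]
ft_force: [-0.4, -0.0, -1.9]
opening: 0.166
grip_force: 30.0
```

Emit:
carry_out(
  series=[
    [-0.01,0,-0.1,0],
    [0,0,-0.1,0],
    [0,0,-0.1,0],
    [0,0,0,0],
    [0,0,0,0],
  ],
)

```text
t: 10.4
eef_pos: [519.3, 18.6, 101.2]
tcp_rot: [3.141, -0.001, -3.088]
ft_force: [0.7, -0.1, -1.7]
opening: 0.162
grip_force: 30.0
```

Emit:
carry_out(
  series=[
    [0,0,-0.04,0],
    [0,0,-0.03,0],
    [0,0,0,0],
    [0,0,0,0],
    [0,0,0,0],
  ],
)

```text
t: 10.9
eef_pos: [519.4, 18.6, 98.4]
tcp_rot: [3.142, 0.001, -3.088]
ft_force: [-2.7, 0.4, 6.9]
opening: 0.166
grip_force: 30.0
```

Emit:
carry_out(
  series=[
    [0,0,0,0],
    [0,0,0,0],
    [0,0,0,0],
    [0,0,0,0],
    [0,0,0,0],
  ],
  fingers=-1,
)

```text
t: 11.4
eef_pos: [519.3, 18.6, 97.9]
tcp_rot: [3.141, -0.0, -3.088]
ft_force: [-0.3, 0.1, 0.1]
opening: 0.529
grip_force: 0.0
```

Emit:
carry_out(
  series=[
    [0,0,0,0],
    [0,0,0,0],
    [0,0,0,0],
    [0,0,0,0],
    [0,0,0,0],
  ],
)

```text
t: 11.9
eef_pos: [519.3, 18.6, 98.0]
tcp_rot: [3.141, -0.0, -3.088]
ft_force: [-0.1, 0.1, 0.2]
opening: 0.953
grip_force: 0.0
```

Emit:
carry_out(
  series=[
    [0,0,0.2,0],
    [0,0,0.6,0],
    [0,0,0.9,0],
    [0,0,0.9,0],
    [0,0,0.6,0],
  ],
)

```text
t: 12.4
eef_pos: [519.6, 18.6, 261.8]
tcp_rot: [-3.141, 0.003, -3.088]
ft_force: [0.4, -0.3, 0.3]
opening: 1.0
grip_force: 0.0
```

Emit:
carry_out(
  series=[
    [0.5,0,0.3,0],
    [0.5,0,0,0],
    [0.2,0,0,0],
    [0,0,0,0],
    [0,0,0,0],
  ],
)

```text
t: 12.9
eef_pos: [578.4, 18.6, 272.5]
tcp_rot: [3.141, -0.002, -3.088]
ft_force: [-0.0, -0.0, 0.4]
opening: 1.002
grip_force: 0.0
```

```bash
python3 - <<'E'
from h import *
import json
s=env.state();print(s["t"],s["eef_pos"].round(1),s["tcp_rot"].round(4),s["ft_force"].round(1))
c=env.calibration("wrist");im=snap("wrist","w6");json.dump({k:np.array(v).tolist() for k,v in c.items()},open("w6.json","w"))
b=snap("scene","s6");t=snap("top","t6")
for cam in("scene","top"):
  for n in ["bail_bar"]:print(n,cam,[(round(r["position"][1]*512,1),round(r["position"][0]*384,1),round(r["conf"],2)) for r in env.look_for(cam,n)])
for z in(86,):print(z,[proj("",[519.1+np.cos(.051)*i-np.sin(.051)*j,18+np.sin(.051)*i+np.cos(.051)*j,z],c).round(1).tolist() for i,j in [(-85,-65),(-85,65),(85,65),(85,-65)]])
m=cv2.inRange(cv2.cvtColor(im,cv2.COLOR_RGB2HSV),(105,120,60),(125,255,255))
cs,_=cv2.findContours(m,cv2.RETR_EXTERNAL,cv2.CHAIN_APPROX_NONE);q=max(cs,key=cv2.contourArea)
print(cv2.approxPolyDP(cv2.convexHull(q),2,True)[:,0].tolist())
cr=lambda x,x0,y0,f,w=400,h=300:cv2.resize(x[y0:y0+int(h/f),x0:x0+int(w/f)],(w,h),interpolation=cv2.INTER_CUBIC)
out=np.vstack([cv2.resize(im,(400,300)),cr(b,215,150,3)])
out=np.hstack([out,np.vstack([cr(t,210,110,4),np.zeros((300,400,3),np.uint8)])])
cv2.imwrite("pics/c6.png",out[:,:,::-1])
E
```

```text
12.9 [578.4  18.6 272.5] [ 3.1413e+00 -1.5000e-03 -3.0883e+00] [-0.  -0.   0.4]
bail_bar scene [(75.9, 222.9, 0.74), (315.8, 205.3, 0.71), (248.4, 101.1, 0.66)]
bail_bar top [(370.1, 289.9, 0.72), (139.7, 255.6, 0.42)]
86 [[201.0, 50.4], [313.0, 50.8], [305.9, 192.2], [206.7, 192.0]]
[[311, 51], [305, 191], [208, 191], [202, 51]]
```

View pics/c6.png

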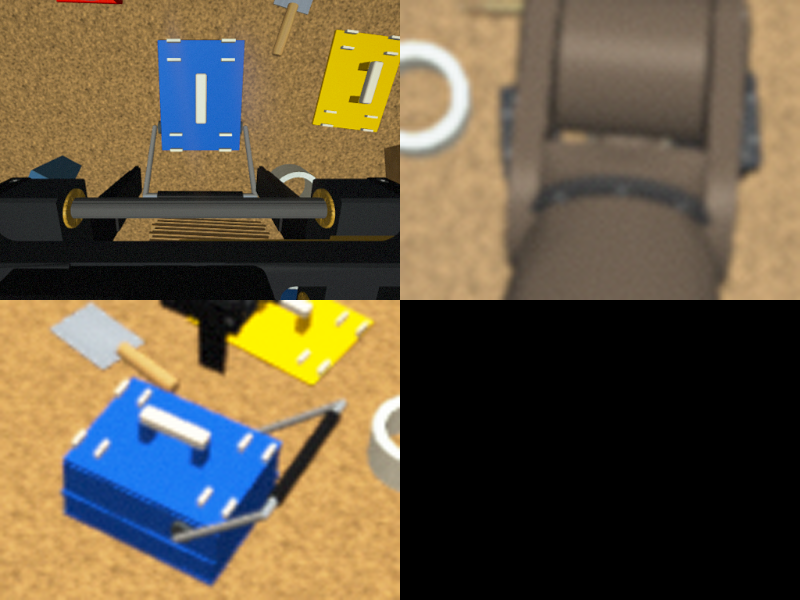

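The lid is seated: its corners are within about 1–2 px of the seated prediction, and the scene crop shows it flush all round. The bail is still open behind it, with the bar centre at about (318,202) in the scene view and (265,137) in the first top view.

```bash
python3 - <<'E'
from h import *
for a in [(265,137),(263,139)]:
  for b in [(317.7,202.3),(314,204)]:print(tri([ray("top",a),ray("scene",b)]).round(1))
from scipy.optimize import minimize_scalar
c,s=np.cos(.051),np.sin(.051)
def bar(q,y=0):
    f=np.arctan2(28.5,-120)-q; r=np.hypot(120,28.5);x=50+r*np.cos(f);z=65+r*np.sin(f);return [519.1+c*x-s*y,18+s*x+c*y,z]
for q in np.arange(1.6,2.6,.1):print(round(q,1),np.round(bar(q),0),proj("top",bar(q)).round(1),proj("scene",bar(q)).round(1),proj("scene",bar(q,60)).round(0),proj("scene",bar(q,-60)).round(0))
E
```

```text
[655.1  22.8 156.3]
[651.9  19.8 151.3]
[651.3  30.1 146.8]
[648.1  27.2 141.7]
1.6 [601.  22. 184.] [264.8 149.9] [299.7 187.1] [310. 174.] [289. 201.]
1.7 [613.  23. 180.] [264.5 146.7] [303.5 189.8] [313. 176.] [293. 204.]
1.8 [624.  23. 175.] [264.3 143.7] [307.1 192.7] [317. 179.] [297. 207.]
1.9 [635.  24. 169.] [264.1 141. ] [310.4 195.8] [320. 182.] [300. 210.]
2.0 [645.  24. 162.] [264.  138.6] [313.5 199. ] [323. 185.] [303. 214.]
2.1 [654.  25. 154.] [263.8 136.6] [316.3 202.4] [326. 189.] [306. 217.]
2.2 [663.  25. 145.] [263.7 134.8] [318.8 205.8] [328. 192.] [309. 221.]
2.3 [670.  26. 135.] [263.5 133.4] [320.9 209.3] [330. 195.] [311. 224.]
2.4 [677.  26. 125.] [263.4 132.4] [322.7 212.8] [332. 199.] [313. 228.]
2.5 [682.  26. 114.] [263.3 131.7] [324.  216.2] [333. 202.] [314. 231.]
```

Emit:
carry_out(
  series=[
    [0.42,0.03,0,0],
    [0.42,0.03,0,0],
    [0.42,0.03,0,0],
    [0.42,0.03,0,0],
    [0.42,0.02,0,0],
  ],
  fingers=1,
)

```text
t: 13.65
eef_pos: [684.9, 25.6, 273.0]
tcp_rot: [3.141, -0.0, -3.088]
ft_force: [-0.4, -0.4, 0.4]
opening: 0.634
grip_force: 0.0
```

Emit:
carry_out(
  series=[
    [0,0,0,0],
    [0,0,0,0],
    [0,0,0,0],
    [0,0,-0.3,0],
    [0,0,-0.5,0],
  ],
)

```text
t: 14.15
eef_pos: [684.2, 25.5, 234.6]
tcp_rot: [-3.141, 0.004, -3.088]
ft_force: [-0.3, -0.5, -0.6]
opening: 0.216
grip_force: 0.0
```

Emit:
carry_out(
  series=[
    [0,0,-0.5,0],
    [0,0,-0.5,0],
    [0,0,-0.5,0],
    [0,0,-0.3,0],
    [0,0,0,0],
  ],
)

```text
t: 14.65
eef_pos: [683.2, 25.5, 141.5]
tcp_rot: [3.141, -0.003, -3.088]
ft_force: [-0.2, 0.2, 0.0]
opening: 0.008
grip_force: 0.0
```

Emit:
carry_out(
  series=[
    [-0.2,0,0,0],
    [-0.13,-0.01,0.09,0],
    [-0.13,-0.01,0.09,0],
    [-0.13,-0.01,0.09,0],
    [-0.13,0,0.09,0],
  ],
)

```text
t: 15.15
eef_pos: [648.7, 24.0, 162.8]
tcp_rot: [-3.141, 0.004, -3.088]
ft_force: [4.7, 0.9, 3.6]
opening: 0.005
grip_force: 2.2
```

Emit:
carry_out(
  series=[
    [-0.12,-0.01,0.05,0],
    [-0.12,-0.01,0.05,0],
    [-0.12,-0.01,0.05,0],
    [-0.12,0,0.05,0],
    [-0.12,0,0.05,0],
  ],
)

```text
t: 15.65
eef_pos: [617.3, 22.4, 173.1]
tcp_rot: [-3.142, -0.002, -3.088]
ft_force: [0.9, -0.7, -1.0]
opening: 0.004
grip_force: 0.8
```

```bash
cat > bail.py <<'E'
from h import *
import sys
s=env.state();print(s["t"],s["eef_pos"].round(1),s["ft_force"].round(1))
b=snap("scene",sys.argv[1])
P=[(round(r["position"][1]*512,1),round(r["position"][0]*384,1),round(r["conf"],2)) for r in env.look_for("scene","bail_bar")];print(P)
c,sn=np.cos(.051),np.sin(.051)
for q in np.arange(0,2.2,.2):
    f=np.arctan2(28.5,-120)-q;x=50+123.3*np.cos(f);z=65+123.3*np.sin(f);p=[519.1+c*x,18+sn*x,z];print(round(q,1),np.round(p),proj("scene",p).round(1),end=";")
cv2.imwrite("pics/%sc.png"%sys.argv[1],cv2.resize(b[90:270,190:370,::-1],(540,540),interpolation=cv2.INTER_CUBIC))
E
python3 bail.py s7
```

```text
15.65 [617.3  22.4 173.1] [ 0.9 -0.7 -1. ]
[(247.5, 101.9, 0.77), (284.6, 210.6, 0.72), (269.3, 221.9, 0.72)]
0.0 [449.  14.  93.] [251.4 188.3];0.2 [457.  15. 117.] [253.7 183.9];0.4 [470.  15. 138.] [257.5 180.5];0.6 [486.  16. 156.] [262.6 178.2];0.8 [506.  17. 171.] [268.9 177.2];1.0 [528.  18. 181.] [276.  177.6];1.2 [552.  20. 187.] [283.8 179.4];1.4 [577.  21. 188.] [291.8 182.7];1.6 [601.  22. 184.] [299.7 187.1];1.8 [624.  23. 175.] [307.1 192.7];2.0 [645.  24. 162.] [313.5 199. ];
```

View pics/s7c.png

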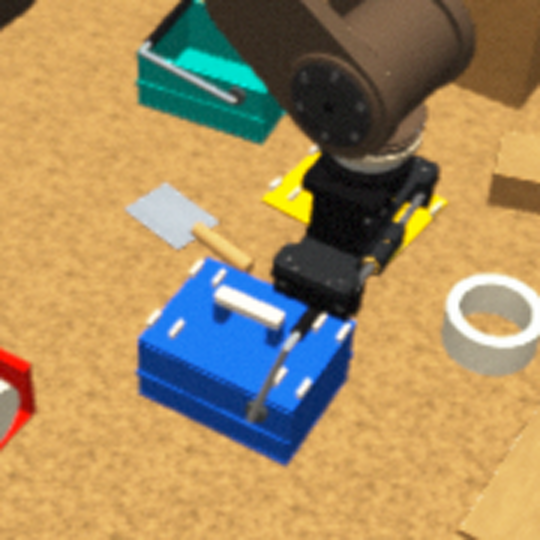

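The bail is following the finger: its near end is at about (287,203) in the scene view, which is q ≈ 1.55, and the lid is still flush.

Emit:
carry_out(
  series=[
    [-0.13,-0.01,0.02,0],
    [-0.13,-0.01,0.02,0],
    [-0.12,-0.01,0.02,0],
    [-0.12,0,0,0],
    [-0.12,0,0,0],
  ],
)

```text
t: 16.25
eef_pos: [586.8, 21.0, 176.5]
tcp_rot: [-3.141, 0.0, -3.088]
ft_force: [2.4, -0.8, 1.8]
opening: 0.003
grip_force: 0.8
```

Emit:
carry_out(
  series=[
    [-0.13,-0.01,0,0],
    [-0.13,-0.01,-0.02,0],
    [-0.13,-0.01,-0.02,0],
    [-0.13,0,-0.02,0],
    [-0.12,0,-0.02,0],
  ],
)

```text
t: 16.75
eef_pos: [554.7, 19.4, 172.3]
tcp_rot: [-3.142, -0.0, -3.088]
ft_force: [2.0, -0.9, -0.9]
opening: 0.005
grip_force: 0.8
```

Emit:
carry_out(
  series=[
    [-0.12,-0.01,-0.04,0],
    [-0.12,-0.01,-0.04,0],
    [-0.12,-0.01,-0.05,0],
    [-0.12,0,-0.05,0],
    [-0.12,0,-0.06,0],
  ],
)

```text
t: 17.25
eef_pos: [524.8, 18.0, 160.2]
tcp_rot: [-3.142, -0.0, -3.088]
ft_force: [0.8, -0.6, 0.4]
opening: 0.005
grip_force: 0.6
```

Emit:
carry_out(
  series=[
    [-0.12,0,-0.07,0],
    [-0.12,0,-0.08,0],
    [-0.1,0,-0.08,0],
    [0,0,0,0],
    [0,0,0,0],
  ],
)

```text
t: 17.75
eef_pos: [508.2, 18.1, 148.9]
tcp_rot: [3.141, -0.001, -3.088]
ft_force: [0.0, 0.7, -0.3]
opening: 0.007
grip_force: 0.0
```

```bash
python3 bail.py s8
```

```text
17.75 [508.2  18.1 148.9] [ 0.   0.7 -0.3]
[(77.7, 219.7, 0.88), (255.3, 196.1, 0.57)]
0.0 [449.  14.  93.] [251.4 188.3];0.2 [457.  15. 117.] [253.7 183.9];0.4 [470.  15. 138.] [257.5 180.5];0.6 [486.  16. 156.] [262.6 178.2];0.8 [506.  17. 171.] [268.9 177.2];1.0 [528.  18. 181.] [276.  177.6];1.2 [552.  20. 187.] [283.8 179.4];1.4 [577.  21. 188.] [291.8 182.7];1.6 [601.  22. 184.] [299.7 187.1];1.8 [624.  23. 175.] [307.1 192.7];2.0 [645.  24. 162.] [313.5 199. ];
```

View pics/s8c.png

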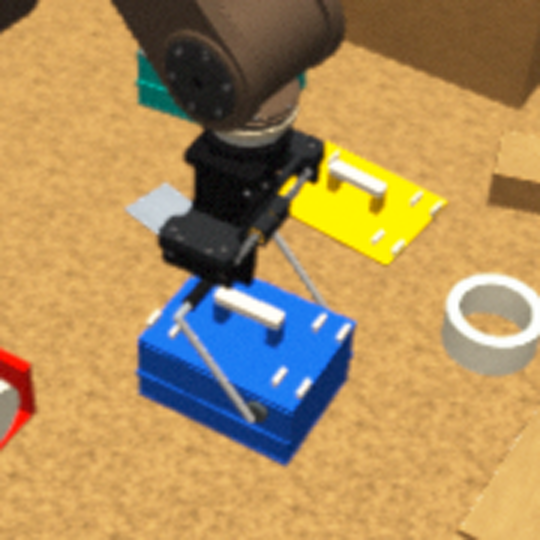

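The bar is now over the front, its near end at about (251,196) (q ≈ 0.6), and the lid is still seated. Next I go over the top of the bar and press it down.

Emit:
carry_out(
  series=[
    [0.1,0,0,0],
    [0,0,0.5,0],
    [0,0,0.4,0],
    [-0.4,-0.02,0,0],
    [-0.3,-0.03,0,0],
  ],
)

```text
t: 18.35
eef_pos: [478.2, 15.6, 194.4]
tcp_rot: [-3.142, 0.001, -3.088]
ft_force: [-0.5, -1.2, -0.4]
opening: 0.007
grip_force: 0.0
```

Emit:
carry_out(
  series=[
    [0,0,-0.5,0],
    [0,0,-0.35,0],
    [-0.06,0,-0.1,0],
    [-0.1,0,-0.12,0],
    [-0.12,0,-0.14,0],
  ],
)

```text
t: 18.85
eef_pos: [464.8, 15.5, 133.3]
tcp_rot: [-3.141, 0.002, -3.088]
ft_force: [0.4, 1.0, 1.4]
opening: 0.005
grip_force: 0.3
```

Emit:
carry_out(
  series=[
    [-0.08,-0.01,-0.14,0],
    [-0.08,0,-0.14,0],
    [-0.06,0,-0.14,0],
    [-0.04,0,-0.1,0],
    [-0.02,0,0,0],
  ],
)

```text
t: 19.35
eef_pos: [449.9, 15.1, 106.8]
tcp_rot: [3.141, -0.001, -3.088]
ft_force: [-0.6, -0.5, 0.0]
opening: 0.003
grip_force: 0.0
```

Emit:
carry_out(
  series=[
    [-0.01,0,-0.06,0],
    [0,0,-0.05,0],
    [0,0,-0.02,0],
    [0,0,0,0],
    [0,0,0,0],
  ],
)

```text
t: 19.85
eef_pos: [450.0, 15.1, 101.0]
tcp_rot: [3.142, 0.0, -3.088]
ft_force: [-0.3, 0.0, 0.7]
opening: 0.003
grip_force: 0.0
```

Emit:
carry_out(
  series=[
    [0,0,-0.02,0],
    [0,0,-0.02,0],
    [0,0,0,0],
    [0,0,0,0],
    [0,0,0,0],
  ],
)

```text
t: 20.35
eef_pos: [450.1, 15.0, 100.1]
tcp_rot: [-3.141, 0.001, -3.088]
ft_force: [-4.7, 0.3, 19.9]
opening: 0.004
grip_force: 9.7
```

Emit:
carry_out(
  series=[
    [0,0,-0.02,0],
    [0,0,-0.02,0],
    [0,0,0,0],
    [0,0,0,0],
    [0,0,0,0],
  ],
)

```text
t: 20.85
eef_pos: [450.2, 15.0, 99.4]
tcp_rot: [-3.141, 0.003, -3.088]
ft_force: [-10.3, 1.3, 44.5]
opening: 0.004
grip_force: 22.3
```

The bar met a firm stop at z ≈ 100 mm, against an expected 100.5. I retreat and check.

Emit:
carry_out(
  series=[
    [0,0,0.1,0],
    [0,0,0.4,0],
    [0,0,0.8,0],
    [0,0,1,0],
    [0,0,0.8,0],
  ],
)

```text
t: 21.35
eef_pos: [449.8, 15.1, 254.5]
tcp_rot: [-3.141, 0.001, -3.088]
ft_force: [0.6, 0.1, 0.2]
opening: 0.007
grip_force: 0.0
```

Emit:
carry_out(
  series=[
    [0,0.8,0.2,0],
    [0,0.9,0,0],
    [0,0.9,0,0],
    [0,0.9,0,0],
    [0,0.5,0,0],
  ],
)

```text
t: 21.85
eef_pos: [449.4, 217.8, 262.0]
tcp_rot: [3.141, 0.0, -3.087]
ft_force: [0.9, -0.8, -0.6]
opening: 0.003
grip_force: 0.0
```

```bash
python3 bail.py s9; python3 - <<'E'
from h import *
t=snap("top","t9")
a=cv2.imread("pics/s9.png");b=cv2.imread("pics/t9.png")[:,:]
cr=lambda x,y0,x0,n:cv2.resize(x[y0:y0+n,x0:x0+n],(400,400),interpolation=cv2.INTER_CUBIC)
cv2.imwrite("pics/c9.png",np.hstack([cr(a,150,215,110),cr(b,130,215,110)]))
c,s=np.cos(.051),np.sin(.051)
for y in(-60,60):
  for q in (0,.1):
    f=np.arctan2(28.5,-120)-q;x=50+123.3*np.cos(f);z=65+123.3*np.sin(f);p=[519.1+c*x-s*y,18+s*x+c*y,z];print(y,q,((proj("scene",p)-[215,150])*400/110).round(1),((proj("top",p)-[215,130])*400/110).round(1))
E
```

```text
21.85 [449.4 217.8 262. ] [ 0.9 -0.8 -0.6]
[(250.5, 196.2, 0.95), (72.5, 223.6, 0.88), (251.1, 97.3, 0.52)]
0.0 [449.  14.  93.] [251.4 188.3];0.2 [457.  15. 117.] [253.7 183.9];0.4 [470.  15. 138.] [257.5 180.5];0.6 [486.  16. 156.] [262.6 178.2];0.8 [506.  17. 171.] [268.9 177.2];1.0 [528.  18. 181.] [276.  177.6];1.2 [552.  20. 187.] [283.8 179.4];1.4 [577.  21. 188.] [291.8 182.7];1.6 [601.  22. 184.] [299.7 187.1];1.8 [624.  23. 175.] [307.1 192.7];2.0 [645.  24. 162.] [313.5 199. ];-60 0 [ 92.1 186.6] [251.  242.6]
-60 0.1 [ 95.6 178.3] [251.5 237.9]
60 0 [170.2  94.5] [127.9 249.6]
60 0.1 [174.1  85.9] [127.3 245. ]
```

View pics/c9.png

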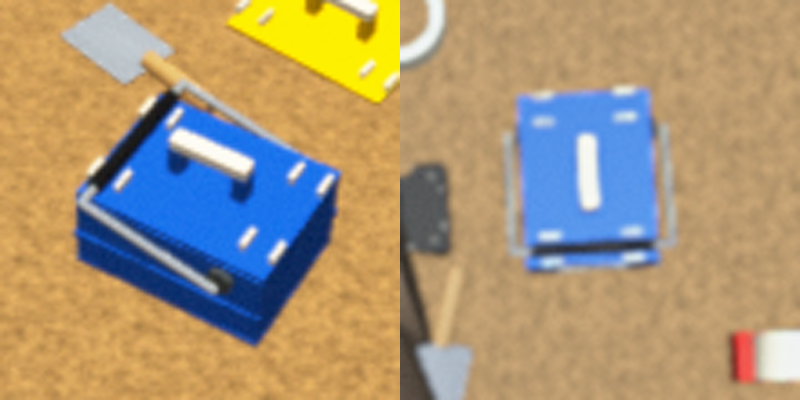

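The bar lies between the white front clips: its ends at about (95,190) and (172,96) in the crop match the closed prediction. The lid is flush, and the arm is clear.

```bash
python3 -c "
from cell import env
print(env.job_done())"
```

```text
the job is handed in; nothing more can be done
None
```

I seated the blue lid on the blue tote and closed the bail into its front clips; the last pictures show the lid flush and the bar fully down. I handed the job in at about 22 s, but the hand-in gave no pass/fail verdict.

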